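# Strip the tray carrier's spacer blocks for washing

### The arm

A 7-joint arm with a two-finger parallel gripper is mounted at the origin on the work surface. World frame = base frame: x ahead of the robot, y to its left, z up, the work surface at z = 0. Lengths are in m, angles in rad, forces in N, time in s.
With the tool pointing down it reaches from about 0.425 to 0.975 m from the base axis. Payload 16.7 kg.
Tool frame: the origin (TCP) lies at the very end of the fingers, on their centre line; the grasp point (between the pads) lies robot.pinch_z behind it (robot.pinch_z is the distance from the TCP to the grasp point, in m); z points along the fingers, y is the direction in which the jaws open and shut (so a half turn about z gives the same grasp; the last joint's range is limited). The gripper opens to 85 mm and grips with 20 to 120 N. Pads are 22 mm wide; open, the fingers measure 114 mm over their backs; the gripper's body (76 mm by 85 mm) begins 54 mm behind the grasp point. The pads swing forward as they close: fully open they stand 13 mm farther back than shut.
Start: joints at [-1.401, 0.426, 0.074, 1.606, -0.034, 1.111, -0.067], TCP at [0.212, 0.641, 0.231] pointing down, gripper open.
Joint ranges: [-2.85, 2.85], [-0.5, 2.14], [-1.23, 1.37], [0.21, 2.46], [-1.02, 4.16], [0.16, 2.05], [-2.73, 2.73]. Speed limits (rad/s): [1.89, 1.89, 2.39, 2.39, 3.01, 3.01, 3.01].

### API

Orientations are given as a rotation vector (axis times angle).
In Python, from plant import robot, grab_frame, camera_info, masks_of, tip_of gives the robot as it stands. The module is installed in compiled form; this text tells all that it offers.
- The arm moves only by the tool send_rows, never from a script. Its argument "deltas" is a list that holds one entry, the list of rows, each a list of 7 numbers: the turn, a rotation vector about the tool's x, y, z in rad, then the shift along the tool's x, y, z in mm, then the opening, from -1 (shut) to 1 (fully open), so that 0 is half open. In form: [[[rx, ry, rz, dx, dy, dz, jaw], ...]]. A call has 1 to 12 rows; each row is the pose to reach, as a shift and turn from the pose commanded when the call began, along the tool's axes at that moment; what a row does not reach only later rows make up. A row lasts 1/10 s, in which the tool goes at most 50 mm and 8.59 degrees, less where a joint would pass 70% of its speed; a pose out of reach is approached as far as the arm can. A call with a gripper value outside its range is refused whole. The fingers move at their own pace and stop on an object; "newtons" is the grip in N (left out, the last holds). Time passes only in rows, so rows that repeat a pose let the fingers close. It gives the time, the measured TCP pose, the force and the opening at its end, in the units of the state.
- robot.state(): the state, without advancing time (a new reading comes with each control period).
- grab_frame(name): name is "scene" or "top" or "wrist"; returns the picture (480x640x3 uint8, red, green, blue); there is no depth.
- camera_info(name): a dict with "camera_matrix" (3x3 intrinsics, pixels), "view" (4x4, takes a point from world to camera coordinates). Camera axes: x right, y down, z forward; pixel columns grow to the right and rows downward; lengths in m; the calibration is good to about 2 mm. A picture is of the moment at which its call begins: read the wrist's pose just before it. camera_info takes no time and is no camera call; for the wrist camera it gives the pose at the moment of the call.
- robot.job_done(): hands the job in, once; it reports no verdict.
Trained networks look in the newest picture that a camera, given by its name, has taken for a name from the list of things; names that differ only in an ending like _2 or _b are one class to them, and where a whole thing is asked for, a point or a joint stands for the part that bears it (a point fixed in the world has none). Each returns a list of dicts, best first, with "score" (0 to 1); they miss things now and then, are a little off and sometimes report something else, mostly with a low value. They report only what shows in the picture. A call takes as long as a camera call. They do not tell look-alikes from the thing itself.
- masks_of(camera, name): "region" (480x640 bool, what is visible of it) and "box" ([left, top, right, bottom] in pixels, round what is visible of it).
- tip_of(camera, name): "location" ([row, column] in pixels: a listed point, or the origin of a listed thing).
The state is a dict: "t": time; "joints": joint angles; "qvel": joint speeds; "joint_efforts": joint torques, N m; "tcp_pos": TCP position; "tcp_rot": TCP orientation; "force": force on the tool from outside, world axes, zero at the start; "ft_torque": the same for the moment, N m; "finger_gap": finger opening in m.
Only numpy, scipy, OpenCV 4.12 (cv2) and the standard library are available. Lean on these libraries where they do the work, as an engineer would, in place of code of your own. Each camera call takes 0.05 s, during which the arm holds its last target. There are 200 camera calls.

### The job

Strip the pack sealer's tray carrier for washing: first swing the spring clip a quarter turn aside, clear of the lock slide, then turn the knob to its release mark (the long bar) so that the slide draws back off the blocks. Lift out every white spacer block that is there (they come only straight up from between the ribs) and set them all in the red tub, on its floor and not on one another; then turn the knob back to the lock mark (the round dot), and only after that swing the clip fully back over the slide. Leave the tape roll, the tumbler and the pen box where they are.

Things in the scene. Friction and masses are not known exactly. Their poses are not given: they have to be found in the camera images.
- carrier: Tray carrier, fixed metal unit 175 (x) by 390 (y), deck 50 mm high. Origin: centre of its underside, z up. In its frame: five pockets at x +30, y -72, -16, +40, +96, +152 mm, 30 mm deep, between fixed grey ribs that reach into the blocks' waists with 1.5 mm play; lock slide along the row's front (-x); knob at x +30, y -150; clip pivot at x -77, y -100 mm.
- lock_slide (a joint): Travel of the lock slide in m, towards the carrier's -x: 0.01385 per rad of the knob, which drives it. A dark steel strip 42 wide, 285 long, 6 thick, underside 2 mm above the deck. At 0 it covers the front 10 mm of the blocks, so that they cannot rise; at 0.018 it is 8 mm clear of them.
- block0: White plastic spacer block (may be absent), 110 g. Foot I-shaped from above: 90 long (x), 30 high, waist 22 wide, both ends 18 long and 40 wide (y). On it a grip fin 24 (x) by 34 (y) up to z 66 mm, to be seized across its 24 mm (along x). Origin: centre of underside, z up; axes parallel to the carrier's while seated. Starts in the pocket at carrier y -72 mm.
- block1: White plastic spacer block (may be absent), 110 g. Foot I-shaped from above: 90 long (x), 30 high, waist 22 wide, both ends 18 long and 40 wide (y). On it a grip fin 24 (x) by 34 (y) up to z 66 mm, to be seized across its 24 mm (along x). Origin: centre of underside, z up; axes parallel to the carrier's while seated. Starts in the pocket at carrier y -16 mm.
- block2: White plastic spacer block (may be absent), 110 g. Foot I-shaped from above: 90 long (x), 30 high, waist 22 wide, both ends 18 long and 40 wide (y). On it a grip fin 24 (x) by 34 (y) up to z 66 mm, to be seized across its 24 mm (along x). Origin: centre of underside, z up; axes parallel to the carrier's while seated. Starts in the pocket at carrier y +40 mm.
- block3: White plastic spacer block (may be absent), 110 g. Foot I-shaped from above: 90 long (x), 30 high, waist 22 wide, both ends 18 long and 40 wide (y). On it a grip fin 24 (x) by 34 (y) up to z 66 mm, to be seized across its 24 mm (along x). Origin: centre of underside, z up; axes parallel to the carrier's while seated. Starts in the pocket at carrier y +96 mm.
- block4: White plastic spacer block (may be absent), 110 g. Foot I-shaped from above: 90 long (x), 30 high, waist 22 wide, both ends 18 long and 40 wide (y). On it a grip fin 24 (x) by 34 (y) up to z 66 mm, to be seized across its 24 mm (along x). Origin: centre of underside, z up; axes parallel to the carrier's while seated. Starts in the pocket at carrier y +152 mm.
- block0_fin (a point): Point in the grip fin of block0, on the block's axis 48 mm above its underside (same axes).
- block1_fin (a point): Point in the grip fin of block1, on the block's axis 48 mm above its underside (same axes).
- block2_fin (a point): Point in the grip fin of block2, on the block's axis 48 mm above its underside (same axes).
- block3_fin (a point): Point in the grip fin of block3, on the block's axis 48 mm above its underside (same axes).
- block4_fin (a point): Point in the grip fin of block4, on the block's axis 48 mm above its underside (same axes).
- lock_knob (a joint): Knob angle in rad, positive clockwise seen from above. 0: its white line points at the lock mark (round black dot, towards the carrier's -x); 1.30: it points at the release mark (long black bar). Stops at -0.4 and 1.75. Starts within 0.25 of the lock mark. Stays where it is left (friction 0.05 N m); it drives the lock slide.
- knob_grip (a point): On the knob's axis at z 83.6 mm (the height to grip). Black knob: skirt 60 diameter up to z 63 mm, upon it a grip bar 56 long (along the knob's own x) by 14 wide, up to z 93 mm. At 0 the point's axes are parallel to the carrier's, the white line is at the -x end of the bar.
- spring_clip (a joint): Clip angle in rad, positive clockwise seen from above. 0 (a stop): the clip points along the carrier's +x, across the lock slide; 1.57: it points along the carrier's -y, wholly off the slide. Stop at 1.75. Stays where it is left (friction 0.04 N m). Starts between 0 and 0.2.
- clip_pin (a point): In the clip's finger pin, 55 mm from the pivot: a round steel pin of 14 mm diameter from z 64 to 96 mm over the bench, standing on the 14 mm wide, 3 mm thick clip strip (underside z 60.5 mm). The point lies at z 80.5 mm.
- clip_pivot (a point): Pivot screw of the clip, on its axis at z 63.5 mm, fixed in the carrier.
- tub: Red open tub, loose, 0.7 kg, 260 (x) by 190 (y) by 80 mm high, walls and floor 5 mm, with a rolled rim 12 mm wider all round. Origin: centre of its underside; z up. Starts upright.
- tape_roll: Bystander: roll of packing tape lying flat, 110 mm diameter, 48 high. Origin: centre of the underside.
- tumbler: Bystander: teal cup, 84 mm diameter, 130 high. Origin: centre of the underside.
- pen_box: Bystander: open black box 100 by 160 by 60 mm. Origin: centre of the underside.
Mind the look-alikes: they are no part of the job. Leave any turquoise look-alike of the block2 alone.

How it is judged:
By the outcome, as a careful person would: the job done as asked, in the order asked, and still so for the second after the job is handed in, with the robot touching nothing.
Of block0, block1, block2, block3, block4 only 3 to 5 are there at a start; the rules pass over those that are not, and their reading is None.
At some moment in a run one of tub may be knocked a few centimetres aside while the robot is not near it.
Once in a run the grip may slacken for a moment while it holds something.
It also fails if it takes over 210 s, if anything falls off the work surface, if the arm or the gripper's body presses on something with over 40 N, if the wrist force passes 120 N, or if a joint passes its speed limit or range.

## Working session

There is one attempt and no reset: what is moved stays moved. The work goes in short steps, Python scripts to look and compute and a tool call to move; the robot and the scene stay as the last step left them, time stands still between calls to the robot, and variables do not carry over. Pictures are saved under pics/ and viewed, about 12 in all and at most 16, crops included, and the job is handed in when it is done.

Besides the shell and the picture viewer there is one more tool, called after "Call:" by a JSON object that holds its "name" and its "arguments", one argument or row to a line. send_rows: Moves the arm, as the interface text tells. Its arguments: {"type":"object","properties":{"deltas":{"type":"array","items":{"type":"array","items":{"type":"array","items":{"type":"number"}}}},"newtons":{"type":"number"}},"required":["deltas"]}

```bash
mkdir -p pics; cat > h.py <<'E'
import numpy as np, cv2
from scipy.spatial.transform import Rotation as R
from plant import robot, grab_frame, camera_info, masks_of, tip_of
def ray(cam,rc,z,info=None):
    i=info or camera_info(cam);K=np.array(i["camera_matrix"]);V=np.array(i["view"])
    d=V[:3,:3].T@np.linalg.solve(K,[rc[1],rc[0],1.]);o=-V[:3,:3].T@V[:3,3]
    return o+d*(z-o[2])/d[2]
def proj(cam,p,info=None):
    i=info or camera_info(cam);c=np.array(i["view"])@np.r_[p,1];u=np.array(i["camera_matrix"])@c[:3];return u[:2]/u[2]
def save(cam,name,box=None,s=1):
    im=grab_frame(cam)[:,:,::-1]
    if box: im=im[box[1]:box[3],box[0]:box[2]]
    cv2.imwrite("pics/"+name,cv2.resize(im,None,fx=s,fy=s,interpolation=cv2.INTER_CUBIC))
E
python3 - <<'E'
from h import *
s=robot.state();print({k:np.round(v,3) for k,v in s.items()},robot.pinch_z)
save("top","t0.png");save("scene","s0.png")
Z=dict(carrier=0,knob_grip=.0836,clip_pin=.0805,clip_pivot=.0635,tub=0,tape_roll=0,tumbler=0,pen_box=0)
for c in("top","scene"):
  print(c,np.round(np.linalg.inv(camera_info(c)["view"])[:3],3).tolist())
  for n in list(Z)+["block%d_fin"%k for k in range(5)]:
    for r in tip_of(c,n)[:5]: print(c,n,round(r["score"],2),np.round(r["location"]),np.round(ray(c,r["location"],Z.get(n,.068)),3))
E
```

```text
{'t': np.float64(0.0), 'joints': array([-1.401,  0.427,  0.074,  1.607, -0.034,  1.111, -0.067]), 'qvel': array([-0.   , -0.   , -0.001, -0.   ,  0.001, -0.003,  0.001]), 'joint_efforts': array([-2.0000e-03, -9.4984e+01,  3.7600e+00, -4.6352e+01,  1.9000e-02,
        1.0000e-02, -0.0000e+00]), 'tcp_pos': array([0.211, 0.641, 0.231]), 'tcp_rot': array([-4.990e-01, -3.102e+00,  2.000e-03]), 'force': array([ 0.716, -1.462, -1.323]), 'ft_torque': array([ 0.024, -0.022, -0.009]), 'finger_gap': np.float64(0.086)} 0.0187
top [[0.015, -0.994, 0.113, 0.453], [-1.0, -0.014, 0.01, -0.039], [-0.008, -0.113, -0.994, 1.143]]
top carrier 0.64 [251. 350.] [ 0.555 -0.112  0.   ]
top carrier 0.3 [240. 304.] [ 0.58  -0.005  0.   ]
top knob_grip 0.88 [224. 416.] [ 0.609 -0.245  0.084]
top knob_grip 0.5 [239. 329.] [ 0.572 -0.06   0.084]
top clip_pin 0.81 [249. 405.] [ 0.555 -0.223  0.081]
top clip_pivot 0.92 [273. 400.] [ 0.504 -0.215  0.064]
top tub 0.68 [157. 355.] [ 0.775 -0.122  0.   ]
top tub 0.59 [276. 133.] [0.49  0.384 0.   ]
top tape_roll 0.62 [161. 258.] [0.764 0.106 0.   ]
top tape_roll 0.51 
[... 1336 characters left out ...]
71 [372. 442.] [0.491 0.375 0.   ]
scene tape_roll 0.77 [332. 276.] [0.757 0.108 0.   ]
scene tumbler 0.94 [202. 229.] [ 0.673 -0.404  0.   ]
scene pen_box 0.55 [274. 232.] [ 0.779 -0.113  0.   ]
scene block0_fin 0.6 [373. 440.] [0.532 0.401 0.068]
scene block0_fin 0.59 [219. 283.] [ 0.596 -0.175  0.068]
scene block0_fin 0.47 [244. 296.] [ 0.611 -0.069  0.068]
scene block1_fin 0.6 [229. 296.] [ 0.585 -0.12   0.068]
scene block2_fin 0.86 [185. 352.] [ 0.349 -0.216  0.068]
scene block2_fin 0.78 [229. 387.] [ 0.373 -0.001  0.068]
scene block2_fin 0.59 [244. 303.] [ 0.595 -0.059  0.068]
scene block3_fin 0.85 [253. 324.] [ 0.565 -0.004  0.068]
scene block4_fin 0.75 [267. 337.] [0.562 0.053 0.068]
```

View pics/t0.png

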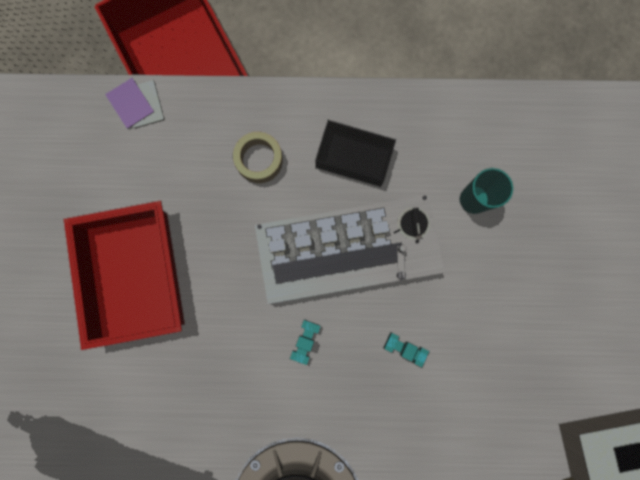

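View pics/s0.png

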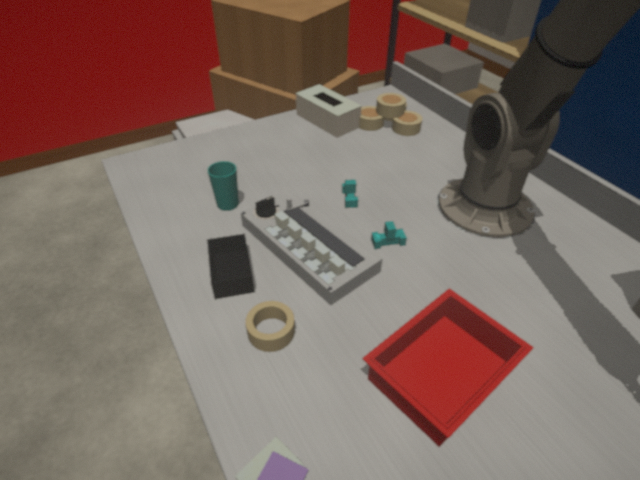

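Top view: five white blocks seated in the carrier (fins at about col/row 278,240 to 378,222), knob (414,222), clip (402,265). The real tub is the red one on the bench (125,275); another red tub lies off the bench at (170,35). The two turquoise look-alikes at (305,342) and (407,350) are not the job.

```bash
cat >> h.py <<'E'
def fit(C,W):
    C=np.array(C,float);W=np.array(W,float);a=C-C.mean(0);b=W-W.mean(0)
    y=np.arctan2((a[:,0]*b[:,1]-a[:,1]*b[:,0]).sum(),(a*b).sum())
    c,s=np.cos(y),np.sin(y);M=np.array([[c,-s],[s,c]]);t=W.mean(0)-M@C.mean(0)
    return y,t,np.linalg.norm(C@M.T+t-W,axis=1)
def w(cf,p): # carrier frame -> world xy; cf=(x,y,yaw)
    c,s=np.cos(cf[2]),np.sin(cf[2]);return np.array([cf[0]+c*p[0]-s*p[1],cf[1]+s*p[0]+c*p[1]])
def Rt(a): # tool down, jaw axis (tool y) along world angle a
    y=np.array([np.cos(a),np.sin(a),0]);z=np.array([0,0,-1.]);return np.c_[np.cross(y,z),y,z]
def near(a,R0): # choose jaw angle a or a+pi nearest to current
    j=np.arctan2(R0[1,1],R0[0,1]);return j+(a-j+np.pi/2)%np.pi-np.pi/2
def delta(T0,T1):
    p0,R0=T0;p1,R1=T1
    return np.r_[R.from_matrix(R0.T@R1).as_rotvec(),1000*R0.T@(p1-p0)]
def cur():
    s=robot.state();return np.array(s["tcp_pos"]),R.from_rotvec(s["tcp_rot"]).as_matrix()
def plan(*steps,T0=None): # each (xyz, jawangle)
    T0=T0 or cur();print("jaw now",round(np.arctan2(T0[1][1,1],T0[1][0,1]),3))
    for p,a in steps:
        d=delta(T0,(np.array(p),Rt(near(a,T0[1]))));print(np.round(d[:3],3),np.round(d[3:],1))
E
python3 - <<'E'
from h import *
C=[(30,-150),(-77,-100),(30,-72),(30,-16),(30,40),(30,96),(30,152)]
W=[(.609,-.245),(.505,-.213),(.603,-.167),(.582,-.115),(.587,-.055),(.567,-.007),(.553,.039)]
y,t,r=fit(np.array(C)/1000,W);print(y,t,r)
W[1:2]=[(.505,-.213)]
cf=(t[0],t[1],y)
p=w(cf,(.0,-.115));print(p,w(cf,(-.022,-.1)))
plan(((.45,.3,.33),y),((p[0]-.03,p[1],.28),y))
# wrist cam offset in tool frame
V=np.linalg.inv(camera_info("wrist")["view"]);p0,R0=cur();print(R0.T@(V[:3,3]-p0),(R0.T@V[:3,:3]).round(2))
print(robot.state()["tcp_pos"])
E
```

```text
0.19463424147494757 [ 0.55646777 -0.10483787] [0.00603371 0.00677426 0.00415112 0.00700092 0.01005035 0.00217753
 0.01163437]
[ 0.57870966 -0.21766649] [ 0.55422394 -0.20720468]
jaw now 1.252
[-0.     0.     1.057] [-333.3 -249.   -98.7]
[-0.     0.     1.057] [-589.3 -709.6  -48.7]
[ 0.07440415 -0.00026833 -0.14292085] [[-0.   -0.96 -0.29]
 [ 1.   -0.    0.  ]
 [-0.   -0.29  0.96]]
[0.21158276 0.64095032 0.23130576]
```

Call:
{"name": "send_rows", "arguments": {
  "deltas": [
    [[0, 0, 0.3, -333, -249, -99, -0.2], [0, 0, 0.5, -333, -249, -99, -0.2], [0, 0, 0.7, -333, -249, -99, -0.2], [0, 0, 0.9, -333, -249, -99, -0.2], [0, 0, 1.057, -333, -249, -99, -0.2], [0, 0, 1.057, -333, -249, -99, -0.2], [0, 0, 1.057, -333, -249, -99, -0.2], [0, 0, 1.057, -333, -249, -99, -0.2], [0, 0, 1.057, -589, -710, -49, -0.2], [0, 0, 1.057, -589, -710, -49, -0.2], [0, 0, 1.057, -589, -710, -49, -0.2], [0, 0, 1.057, -589, -710, -49, -0.2]]
  ]
}}

```text
t: 2.6
tcp_pos: [0.4756, 0.1249, 0.3083]
tcp_rot: [-1.995, -2.427, -0.001]
force: [1.0, -0.6, 0.5]
finger_gap: 0.0341
```

```bash
python3 - <<'E'
from h import *
print(robot.state()["joints"].round(2),robot.state()["t"])
plan(((.548,-.218,.28),.1946)); print(cur()[0])
E
```

```text
[-0.93  0.04  0.57  1.93 -0.02  1.17 -0.16] 2.6
jaw now 0.195
[ 0.001 -0.001  0.   ] [-350.4    4.5   28.1]
[0.47562071 0.1248854  0.3083249 ]
```

Call:
{"name": "send_rows", "arguments": {
  "deltas": [
    [[0, 0, 0, -350, 4, 28, -0.2], [0, 0, 0, -350, 4, 28, -0.2], [0, 0, 0, -350, 4, 28, -0.2], [0, 0, 0, -350, 4, 28, -0.2], [0, 0, 0, -350, 4, 28, -0.2], [0, 0, 0, -350, 4, 28, -0.2], [0, 0, 0, -350, 4, 28, -0.2], [0, 0, 0, -350, 4, 28, -0.2], [0, 0, 0, -350, 4, 28, -0.2]]
  ]
}}

```text
t: 3.5
tcp_pos: [0.5469, -0.2172, 0.2799]
tcp_rot: [-1.998, -2.424, 0.002]
force: [0.4, 1.3, 0.4]
finger_gap: 0.0339
```

```bash
python3 - <<'E'
from h import *
print(cur()[0],robot.state()["joints"].round(2))
i=camera_info("wrist");save("wrist","w0.png")
for n,z in dict(knob_grip=.0836,clip_pin=.0805,clip_pivot=.0635,block0_fin=.068,block1_fin=.068).items():
    for r in tip_of("wrist",n)[:3]: print(n,round(r["score"],2),np.round(r["location"]),np.round(ray("wrist",r["location"],z,i),4))
E
```

```text
[ 0.54688307 -0.21722425  0.27985093] [-0.38  0.31  0.82  1.78 -0.25  1.15  0.71]
clip_pin 0.87 [208. 324.] [ 0.5562 -0.2163  0.0805]
block0_fin 0.7 [170. 379.] [ 0.6026 -0.172   0.068 ]
block1_fin 0.75 [108. 384.] [ 0.593  -0.1144  0.068 ]
```

View pics/w0.png

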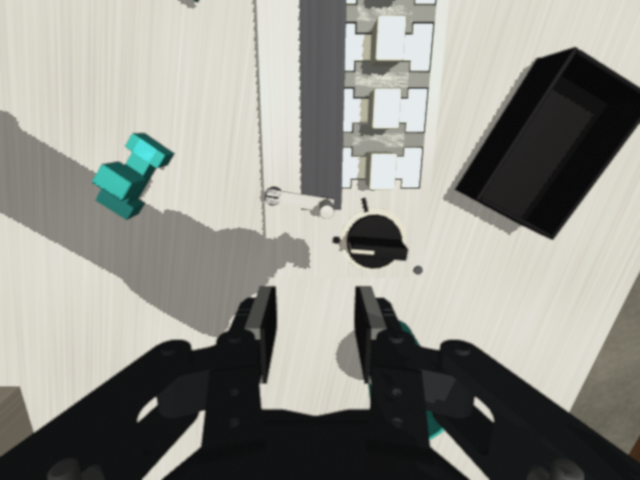

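```bash
python3 - <<'E'
from h import *
save("wrist","w1.png",(250,90,440,275),3.2)
i=camera_info("wrist")
for n,p,z in [("pivot",(196,272),.065),("pintop",(211,327),.096),("dot",(240,337),.05)]: print(n,ray("wrist",p,z,i).round(4))
E
```

```text
pivot [ 0.5035 -0.2154  0.065 ]
pintop [ 0.5592 -0.213   0.096 ]
dot [ 0.5803 -0.2529  0.05  ]
```

View pics/w1.png

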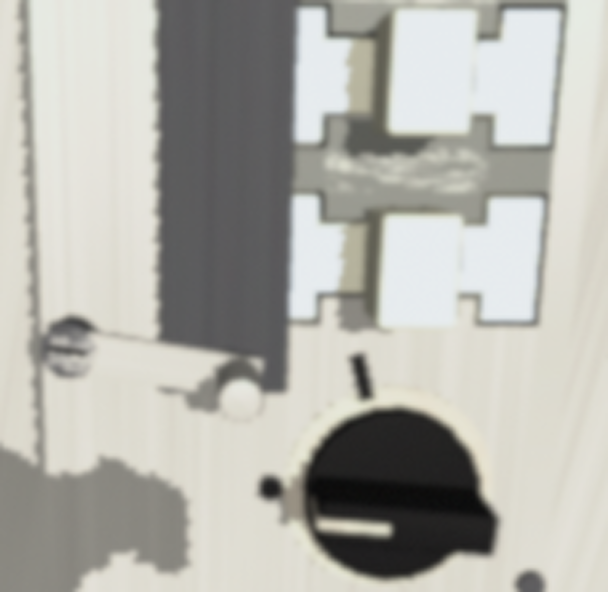

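```bash
python3 - <<'E'
from h import *
i=camera_info("wrist")
def q(u,v,z): return ray("wrist",(90+v/3.2,250+u/3.2),z,i)
pts=[(70,346,.065,(-77,-100)),(403,530,.093,(30,-150)),(392,492,.063,(30,-150)),(421,270,.086,(30,-72)),(433,71,.086,(30,-16))]
W=[q(*p[:3])[:2] for p in pts];C=np.array([p[3] for p in pts])/1000
y,t,r=fit(C,W);print(np.round(W,4).tolist(),y,t,r.round(4));cf=(*t,y);print("cf",np.round(cf,4))
pin=q(241,400,.096);pv=w(cf,(-.077,-.1));d=pin[:2]-pv;print("pin",pin,"len",np.hypot(*d),"clip angle",y-np.arctan2(d[1],d[0]))
l=q(392,530,.093)-q(318,523,.093);print("knob angle",y-np.arctan2(l[1],l[0]))
b=q(365,390,.05);b2=q(357,355,.05);d=b[:2]-w(cf,(.03,-.15));print("release dir",y+np.pi-np.arctan2(d[1],d[0]))
E
```

```text
[[0.5038, -0.2176], [0.6161, -0.2484], [0.6167, -0.2457], [0.6032, -0.1706], [0.5927, -0.1163]] 0.18069844494462128 [ 0.5604938  -0.10524961] [0.001  0.0013 0.0017 0.0002 0.0007]
cf [ 0.5605 -0.1052  0.1807]
pin [ 0.55842974 -0.2170891   0.096     ] len 0.055711826846185114 clip angle 0.1740474660508095
knob angle 0.08451942823573191
release dir 1.3077382464789844
```

```bash
cat >> h.py <<'E'
cf=(.5605,-.1052,.1807)
def pin(a,r=.055):
    b=cf[2]-a; return w(cf,(-.077,-.1))+r*np.array([np.cos(b),np.sin(b)])
E
python3 - <<'E'
from h import *
p=(.5584,-.2171);plan(((*p,.12),.007),((*p,.068),.007))
T=(np.array([*p,.068]),Rt(near(.007,cur()[1])));r=np.hypot(*(np.array(p)-w(cf,(-.077,-.1))))
print(r);plan(*[((*pin(a,r-(r-.055)*k/10),.068),cf[2]-a) for k,a in enumerate(np.r_[np.linspace(.174+.145,1.60,10)])],T0=T)
print(T[1])
E
```

```text
jaw now 0.197
[ 0.001 -0.     0.19 ] [ -4.7  10.  160.5]
[ 0.001 -0.     0.19 ] [ -4.7   9.9 212.5]
0.055675337774245534
jaw now 0.007
[0.    0.    0.145] [-8.  -0.6  0. ]
[0.    0.    0.288] [-15.7  -2.4   0. ]
[0.   0.   0.43] [-23.1  -5.2   0. ]
[0.    0.    0.572] [-30.  -9.   0.]
[0.    0.    0.715] [-36.2 -13.8   0. ]
[0.    0.    0.857] [-41.7 -19.4   0. ]
[0.    0.    0.999] [-46.4 -25.8   0. ]
[0.    0.    1.142] [-50.1 -32.7   0. ]
[0.    0.    1.284] [-52.8 -40.1   0. ]
[0.    0.    1.426] [-54.4 -47.7   0. ]
[[-0.00699994  0.9999755   0.        ]
 [ 0.9999755   0.00699994  0.        ]
 [ 0.          0.         -1.        ]]
```

Call:
{"name": "send_rows", "arguments": {
  "deltas": [
    [[0, 0, 0.1, -5, 10, 50, -0.2], [0, 0, 0.19, -5, 10, 100, -0.2], [0, 0, 0.19, -5, 10, 150, -0.2], [0, 0, 0.19, -5, 10, 180, -0.2], [0, 0, 0.19, -5, 10, 200, -0.2], [0, 0, 0.19, -5, 10, 212, -0.2], [0, 0, 0.19, -5, 10, 212, -0.2], [0, 0, 0.19, -5, 10, 212, -1], [0, 0, 0.19, -5, 10, 212, -1], [0, 0, 0.19, -5, 10, 212, -1], [0, 0, 0.19, -5, 10, 212, -1], [0, 0, 0.19, -5, 10, 212, -1]]
  ],
  "newtons": 25
}}

```text
t: 5.05
tcp_pos: [0.5577, -0.2189, 0.0694]
tcp_rot: [-2.216, -2.227, -0.001]
force: [-7.0, 1.1, 2.7]
finger_gap: 0.0131
```

Call:
{"name": "send_rows", "arguments": {
  "deltas": [
    [[0, 0, 0.145, -8, -0.6, 0, -1], [0, 0, 0.288, -15.7, -2.4, 0, -1], [0, 0, 0.43, -23, -5.2, 0, -1], [0, 0, 0.572, -30, -9, 0, -1], [0, 0, 0.715, -36, -13.8, 0, -1], [0, 0, 0.857, -41.7, -19.4, 0, -1], [0, 0, 0.999, -46.4, -25.8, 0, -1], [0, 0, 1.142, -50, -32.7, 0, -1], [0, 0, 1.284, -52.8, -40, 0, -1], [0, 0, 1.426, -54.4, -47.7, 0, -1], [0, 0, 1.426, -54.4, -47.7, 0, -1], [0, 0, 1.426, -54.4, -47.7, 0, -1]]
  ]
}}

```text
t: 6.25
tcp_pos: [0.511, -0.2729, 0.0694]
tcp_rot: [-3.132, -0.236, -0.002]
force: [-3.3, 2.3, 5.9]
finger_gap: 0.0131
```

```bash
python3 - <<'E'
from h import *
p=cur()[0];print(p,pin(1.6),robot.state()["finger_gap"],robot.state()["joints"].round(2))
d=p[:2]-w(cf,(-.077,-.1));print("angle",cf[2]-np.arctan2(d[1],d[0]),np.hypot(*d))
k=w(cf,(.03,-.15));a=cf[2]-.085+np.pi/2
print(k)
plan(((*k,.15),a),((*k,.066),a))
E
```

```text
[ 0.51098286 -0.27287663  0.06938297] [ 0.51102599 -0.27178017] 0.013128482612636742 [-0.35  0.74  1.03  1.99 -0.83  0.9  -0.29]
angle 1.603711056616658 0.05607777909146797
[ 0.61696928 -0.24736617]
jaw now -1.421
[-0.001 -0.001  0.055] [108.7  -9.4 -80.5]
[-0.001 -0.001  0.055] [108.6  -9.4   3.5]
```

Call:
{"name": "send_rows", "arguments": {
  "deltas": [
    [[0, 0, 0, 0, 0, 0, -0.2], [0, 0, 0, 0, 0, 0, -0.2], [0, 0, 0, 0, 0, -40, -0.2], [0, 0, 0, 0, 0, -80, -0.2], [0, 0, 0.055, 50, -4, -80, -0.2], [0, 0, 0.055, 90, -9, -80, -0.2], [0, 0, 0.055, 109, -9.4, -80, -0.2], [0, 0, 0.055, 109, -9.4, -60, -0.2], [0, 0, 0.055, 109, -9.4, -30, -0.2], [0, 0, 0.055, 109, -9.4, -5, -0.2], [0, 0, 0.055, 109, -9.4, 3, -0.2], [0, 0, 0.055, 109, -9.4, 3, -0.2]]
  ]
}}

```text
t: 7.45
tcp_pos: [0.616, -0.248, 0.0644]
tcp_rot: [-3.138, -0.148, 0.003]
force: [0.2, -0.3, 0.7]
finger_gap: 0.0344
```

Call:
{"name": "send_rows", "arguments": {
  "deltas": [
    [[0, 0, 0, 0, 0, 0, -1], [0, 0, 0, 0, 0, 0, -1], [0, 0, 0, 0, 0, 0, -1], [0, 0, 0, 0, 0, 0, -1]]
  ],
  "newtons": 30
}}

```text
t: 7.85
tcp_pos: [0.6174, -0.2475, 0.0666]
tcp_rot: [-3.138, -0.149, -0.002]
force: [-3.4, 4.8, 6.8]
finger_gap: 0.0133
```

Call:
{"name": "send_rows", "arguments": {
  "deltas": [
    [[0, 0, 0.14, 0, 0, 0, -1], [0, 0, 0.28, 0, 0, 0, -1], [0, 0, 0.42, 0, 0, 0, -1], [0, 0, 0.56, 0, 0, 0, -1], [0, 0, 0.7, 0, 0, 0, -1], [0, 0, 0.84, 0, 0, 0, -1], [0, 0, 0.98, 0, 0, 0, -1], [0, 0, 1.1, 0, 0, 0, -1], [0, 0, 1.22, 0, 0, 0, -1], [0, 0, 1.22, 0, 0, 0, -1], [0, 0, 1.22, 0, 0, 0, -1]]
  ]
}}

```text
t: 8.95
tcp_pos: [0.6171, -0.2477, 0.0666]
tcp_rot: [-2.657, 1.676, -0.001]
force: [-5.4, 3.0, 7.2]
finger_gap: 0.0133
```

```bash
python3 - <<'E'
from h import *
p,Q=cur();j=np.arctan2(Q[1,1],Q[0,1]);print(p,j,"knob",(cf[2]+np.pi/2-j)%np.pi)
T=w(cf,(.03,-.06));plan(((*p[:2],.15),j),((*w(cf,(.03,-.09)),.22),cf[2]))
E
```

```text
[ 0.61709432 -0.24773646  0.06657376] -2.696250761873442 knob 1.306154435078546
jaw now -2.696
[-0.001 -0.    -0.   ] [  0.   -0.1 -83.4]
[-0.001  0.     0.265] [ -58.3  -15.9 -153.4]
```

```bash
python3 - <<'E'
from h import *
plan(((*w(cf,(.03,-.03)),.26),cf[2]));print(robot.state()["joints"].round(2))
E
```

```text
jaw now -2.696
[-0.001  0.     0.265] [-116.2  -31.6 -193.4]
[-0.43  0.96  1.15  1.79 -0.99  1.1  -1.61]
```

Call:
{"name": "send_rows", "arguments": {
  "deltas": [
    [[0, 0, 0, 0, 0, 0, -0.2], [0, 0, 0, 0, 0, 0, -0.2], [0, 0, 0, 0, 0, -40, -0.2], [0, 0, 0, 0, 0, -80, -0.2], [0, 0, -0.15, -30, -8, -120, -0.2], [0, 0, -0.3, -60, -16, -160, -0.2], [0, 0, -0.45, -90, -25, -193, -0.2], [0, 0, -0.6, -116, -32, -193, -0.2], [0, 0, -0.75, -116, -32, -193, -0.2], [0, 0, -0.9, -116, -32, -193, -0.2], [0, 0, -1.05, -116, -32, -193, -0.2], [0, 0, -1.2, -116, -32, -193, -0.2]]
  ]
}}

```text
t: 10.15
tcp_pos: [0.596, -0.1293, 0.2587]
tcp_rot: [3.139, 0.127, 0.001]
force: [-0.2, -0.5, 0.1]
finger_gap: 0.0343
```

```bash
python3 - <<'E'
from h import *
p,Q=cur();j=np.arctan2(Q[1,1],Q[0,1]);print(p,j,robot.state()["joints"].round(2))
print("rz",delta((p,Q),(np.array([*w(cf,(.03,-.13)),.26]),Rt(cf[2]))))
E
```

```text
[ 0.59600531 -0.12929384  0.25867609] -1.4898060486463136 [-0.7   0.52  1.15  1.77 -0.51  1.19 -0.9 ]
rz [ 7.93410574e-04 -6.48569190e-04 -1.67050590e+00  9.35328948e+00
  9.94807233e+01 -1.31086708e+00]
```

Call:
{"name": "send_rows", "arguments": {
  "deltas": [
    [[0, 0, -0.15, 9, 50, 0, -0.2], [0, 0, -0.3, 9, 99, 0, -0.2], [0, 0, -0.45, 9, 99, 0, -0.2], [0, 0, -0.6, 9, 99, 0, -0.2], [0, 0, -0.75, 9, 99, 0, -0.2], [0, 0, -0.9, 9, 99, 0, -0.2], [0, 0, -1.05, 9, 99, 0, -0.2], [0, 0, -1.2, 9, 99, 0, -0.2], [0, 0, -1.35, 9, 99, 0, -0.2], [0, 0, -1.5, 9, 99, 0, -0.2], [0, 0, -1.67, 9, 99, 0, -0.2], [0, 0, -1.67, 9, 99, 0, -0.2]]
  ]
}}

```text
t: 11.35
tcp_pos: [0.6122, -0.2277, 0.2587]
tcp_rot: [2.016, 2.409, 0.001]
force: [-0.5, -0.2, -0.4]
finger_gap: 0.0341
```

```bash
python3 - <<'E'
from h import *
p,Q=cur();print(p,np.arctan2(Q[1,1],Q[0,1]),robot.state()["joints"].round(2))
save("wrist","w2.png");i=camera_info("wrist")
for k,y in enumerate((-.072,-.016,.04,.096,.152)):
    print(k,"expected px fin top",proj("wrist",[*w(cf,(.03,y)),.086],i).round())
r=masks_of("top","tub");print([(round(q["score"],2),q["box"]) for q in r])
for q in tip_of("top","tub"):print(q["score"],q["location"],ray("top",q["location"],0).round(3))
save("top","t1.png",(60,180,460,480),2)
E
```

```text
[ 0.61223125 -0.2277254   0.25867741] 0.17720835686469488 [-0.23  0.43  0.66  1.66 -0.28  1.15  0.69]
0 expected px fin top [315. 148.]
1 expected px fin top [315.  77.]
2 expected px fin top [314.  -2.]
3 expected px fin top [314. -92.]
4 expected px fin top [ 313. -193.]
[(0.59, [64.1, 201.9, 187.6, 352.5])]
0.68 [157.4, 355.3] [ 0.775 -0.122  0.   ]
0.59 [276.5, 132.9] [0.49  0.384 0.   ]
```

View pics/w2.png

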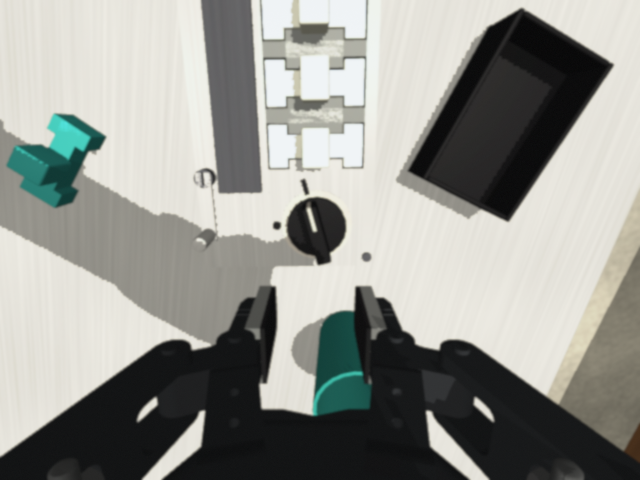

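```bash
cat >> h.py <<'E'
def tub(cam="top"):
    grab_frame(cam)
    for q in masks_of(cam,"tub"):
        m=q["region"].astype(np.uint8);c=max(cv2.findContours(m,0,2)[0],key=cv2.contourArea)[:,0]
        P=np.array([ray(cam,(v,u),.08)[:2] for u,v in cv2.convexHull(c)[:,0]]).astype(np.float32)
        (cx,cy),(a,b),th=cv2.minAreaRect(P*1000)
        if a<b: a,b,th=b,a,th+90
        th=(th+90)%180-90
        print(cam,round(q["score"],2),"tub centre",round(cx,1),round(cy,1),"size",round(a),round(b),"yaw",round(np.radians(th),3))
E
python3 - <<'E'
from h import *
tub();tub("scene")
b=w(cf,(.03,-.072));plan(((*b,.15),cf[2]),((*b,.057),cf[2]))
E
```

```text
top 0.8 tub centre 494.3 375.0 size 286 226 yaw 0.211
top 0.58 tub centre 564.5 -5.9 size 91 41 yaw 0.214
scene 0.84 tub centre 507.0 380.5 size 316 217 yaw 0.206
jaw now 0.173
[-0.     0.    -0.008] [ 57.4   0.5 108.1]
[-0.     0.    -0.008] [ 57.4   0.5 201.1]
```

View pics/t1.png

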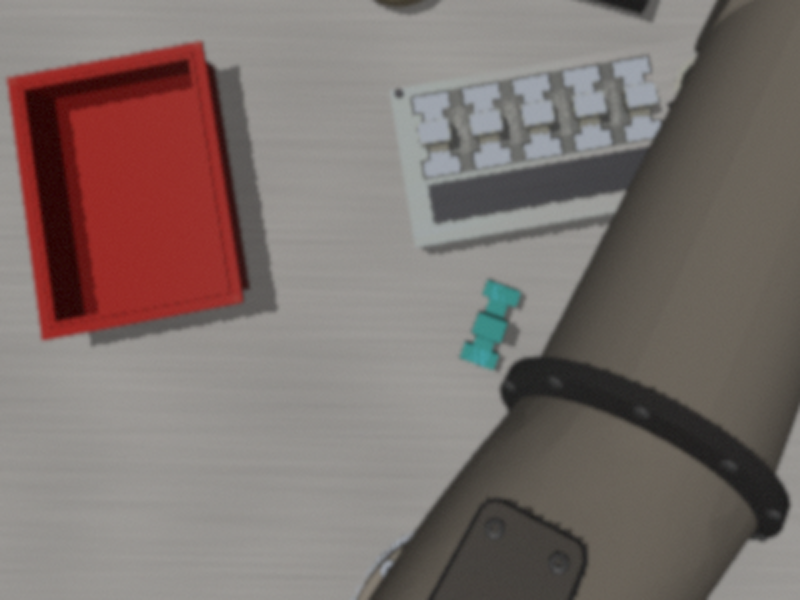

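Call:
{"name": "send_rows", "arguments": {
  "deltas": [
    [[0, 0, -0.008, 30, 0.5, 50, -0.1], [0, 0, -0.008, 57, 0.5, 100, -0.1], [0, 0, -0.008, 57.4, 0.5, 140, -0.1], [0, 0, -0.008, 57.4, 0.5, 170, -0.1], [0, 0, -0.008, 57.4, 0.5, 190, -0.1], [0, 0, -0.008, 57.4, 0.5, 201, -0.1], [0, 0, -0.008, 57.4, 0.5, 201, -0.1], [0, 0, -0.008, 57.4, 0.5, 201, -1], [0, 0, -0.008, 57.4, 0.5, 201, -1], [0, 0, -0.008, 57.4, 0.5, 201, -1], [0, 0, -0.008, 57.4, 0.5, 201, -1], [0, 0, -0.008, 57.4, 0.5, 201, -1]]
  ],
  "newtons": 50
}}

```text
t: 12.95
tcp_pos: [0.6035, -0.1709, 0.0583]
tcp_rot: [2.01, 2.413, 0.002]
force: [-1.4, 0.3, 8.1]
finger_gap: 0.0233
```

```bash
cat >> h.py <<'E'
# place slots in tub frame (m): block x along tub x
SLOT=[(.062,-.057),(.062,0),(.062,.057),(-.062,-.045),(-.062,.03)]
BY=(-.072,-.016,.04,.096,.152)
E
python3 - <<'E'
from h import *
c=[ray("top",(180+v/2,60+u/2),.08)[:2] for u,v in [(10,78),(203,43),(243,300),(43,338)]]
c=np.array(c);print(c.round(3).tolist(),c.mean(0),[np.linalg.norm(c[k]-c[k-1]).round(3) for k in range(4)])
print("yaws",[np.arctan2(*(a-b)[::-1]).round(3) for a,b in[(c[1],c[2]),(c[0],c[3])]],[(np.arctan2(*(a-b)[::-1])-np.pi/2).round(3) for a,b in[(c[0],c[1]),(c[3],c[2])]])
print(cur()[0],robot.state()["finger_gap"])
E
```

```text
[[0.608, 0.508], [0.649, 0.301], [0.377, 0.246], [0.334, 0.453]] [0.49222201 0.3770626 ] [np.float64(0.279), np.float64(0.21), np.float64(0.278), np.float64(0.212)]
yaws [np.float64(0.201), np.float64(0.196)] [np.float64(0.197), np.float64(0.202)]
[ 0.60354265 -0.17088574  0.05832264] 0.02334382932126806
```

```bash
cat >> h.py <<'E'
TUB=(.492,.377,.199)
def to_tub(k,off=.0383):
    s=w(TUB,SLOT[k]);p=cur()[0];print("z down TCP",.0065+off)
    plan((( *p[:2],.15),cf[2]),((*s,.15),TUB[2]),((*s,.0055+off),TUB[2]))
E
python3 -c "
from h import *
to_tub(0)"
```

```text
z down TCP 0.0448
jaw now 0.182
[0.002 0.    0.001] [ -0.    0.2 -91.7]
[ 0.002  0.    -0.017] [503.1  52.5 -91.8]
[ 0.002  0.    -0.017] [503.1  52.4  14.4]
```

Call:
{"name": "send_rows", "arguments": {
  "deltas": [
    [[0, 0, 0, 0, 0, -20, -1], [0, 0, 0, 0, 0, -45, -1], [0, 0, 0, 0, 0, -75, -1], [0, 0, 0, 0, 0, -100, -1], [0, 0, 0, 30, 3, -100, -1], [0, 0, -0.01, 75, 8, -100, -1], [0, 0, -0.017, 120, 13, -100, -1], [0, 0, -0.017, 165, 17, -100, -1], [0, 0, -0.017, 210, 22, -100, -1], [0, 0, -0.017, 255, 27, -100, -1], [0, 0, -0.017, 300, 31, -100, -1], [0, 0, -0.017, 320, 33, -100, -1]]
  ]
}}

```text
t: 14.15
tcp_pos: [0.5766, 0.155, 0.1574]
tcp_rot: [-1.984, -2.435, -0.002]
force: [0.0, 0.4, -1.0]
finger_gap: 0.0234
```

```bash
python3 -c "
from h import *
print(robot.state()['finger_gap'],robot.state()['force'],cur()[0]);tub()
to_tub(0)"
```

```text
0.023441271519674373 [ 0.03925801  0.44498317 -0.98496168] [0.57656331 0.15496303 0.15743246]
top 0.93 tub centre 485.0 439.2 size 278 94 yaw 0.202
z down TCP 0.0448
jaw now 0.204
[ 0.    -0.001  0.024] [-0.  -0.   7.3]
[ 0.    -0.001  0.005] [178.   23.8   7.5]
[ 0.    -0.001  0.005] [177.9  23.8 113.7]
```

Call:
{"name": "send_rows", "arguments": {
  "deltas": [
    [[0, 0, 0, 45, 6, 0, -1], [0, 0, 0, 90, 12, 0, -1], [0, 0, 0, 130, 18, 0, -1], [0, 0, 0, 165, 22, 0, -1], [0, 0, 0.005, 178, 24, 0, -1], [0, 0, 0.005, 178, 24, 20, -1], [0, 0, 0.005, 178, 24, 50, -1], [0, 0, 0.005, 178, 24, 80, -1], [0, 0, 0.005, 178, 24, 98, -1], [0, 0, 0.005, 178, 24, 106, -1], [0, 0, 0.005, 178, 24, 110, -1], [0, 0, 0.005, 178, 24, 110, -1]]
  ]
}}

```text
t: 15.45
tcp_pos: [0.5662, 0.3291, 0.0477]
tcp_rot: [1.996, 2.426, 0.001]
force: [-0.3, -0.9, -0.6]
finger_gap: 0.0233
```

```bash
python3 -c "
from h import *
s=robot.state();print(s['finger_gap'],s['force'],cur()[0],s['joints'].round(2))
save('scene','s1.png',(340,260,560,460),3)"
```

```text
0.023286156099035088 [-0.31021547 -0.9373514  -0.59461432] [0.56622776 0.32910227 0.04770479] [-0.96  0.65  0.47  1.81 -0.4   0.78 -0.1 ]
```

View pics/s1.png

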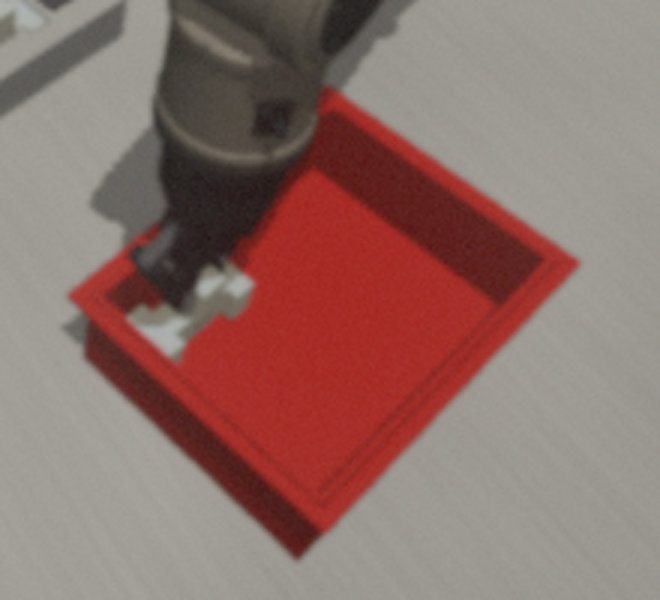

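Call:
{"name": "send_rows", "arguments": {
  "deltas": [
    [[0, 0, 0, 0, 0, 3.5, -1], [0, 0, 0, 0, 0, 3.5, -1], [0, 0, 0, 0, 0, 3.5, -0.2], [0, 0, 0, 0, 0, 3.5, -0.1], [0, 0, 0, 0, 0, 3.5, -0.1], [0, 0, 0, 0, 0, -30, -0.1], [0, 0, 0, 0, 0, -75, -0.1], [0, 0, 0, 0, 0, -115, -0.1], [0, 0, 0, -40, -4, -115, -0.1], [0, 0, 0, -85, -8, -115, -0.1], [0, 0, 0, -130, -12, -115, -0.1], [0, 0, 0, -175, -16, -115, -0.1]]
  ]
}}

```text
t: 16.7
tcp_pos: [0.5837, 0.1528, 0.1625]
tcp_rot: [1.995, 2.426, 0.001]
force: [1.0, 0.5, -0.9]
finger_gap: 0.0383
```

```bash
cat >> h.py <<'E'
def to_block(k):
    b=w(cf,(.03,BY[k]));plan(((*b,.15),cf[2]),((*b,.057),cf[2]))
    s=w(TUB,SLOT[k]); T=(np.array([*b,.057]),Rt(cf[2]));print("then:");plan(((*s,.157),TUB[2]),((*s,.0445),TUB[2]),T0=T)
E
python3 -c "
from h import *
to_block(1)"
```

```text
jaw now 0.194
[ 0.    -0.     0.014] [-265.1  -42.8   12.4]
[ 0.    -0.     0.014] [-265.1  -42.9  105.4]
then:
jaw now 0.181
[ 0.     0.    -0.018] [ 503.8   51.3 -100. ]
[ 0.     0.    -0.018] [503.8  51.3  12.5]
```

Call:
{"name": "send_rows", "arguments": {
  "deltas": [
    [[0, 0, 0, -45, -8, 0, -0.1], [0, 0, 0, -90, -15, 0, -0.1], [0, 0, 0.014, -135, -22, 0, -0.1], [0, 0, 0.014, -180, -30, 0, -0.1], [0, 0, 0.014, -225, -37, 0, -0.1], [0, 0, 0.014, -265, -43, 0, -0.1], [0, 0, 0.014, -265, -43, 20, -0.1], [0, 0, 0.014, -265, -43, 55, -0.1], [0, 0, 0.014, -265, -43, 85, -0.1], [0, 0, 0.014, -265, -43, 100, -0.1], [0, 0, 0.014, -265, -43, 105, -0.1], [0, 0, 0.014, -265, -43, 105, -0.1]]
  ]
}}

```text
t: 17.9
tcp_pos: [0.5928, -0.114, 0.0574]
tcp_rot: [-2.013, -2.412, 0.0]
force: [0.0, 0.1, 0.8]
finger_gap: 0.0384
```

Call:
{"name": "send_rows", "arguments": {
  "deltas": [
    [[0, 0, 0, 0, 0, 0, -1], [0, 0, 0, 0, 0, 0, -1], [0, 0, 0, 0, 0, 0, -1], [0, 0, 0, 0, 0, 0, -1], [0, 0, 0, 0, 0, -20, -1], [0, 0, 0, 0, 0, -45, -1], [0, 0, 0, 0, 0, -75, -1], [0, 0, 0, 0, 0, -100, -1], [0, 0, 0, 0, 0, -100, -1]]
  ]
}}

```text
t: 18.8
tcp_pos: [0.5947, -0.1143, 0.1615]
tcp_rot: [2.01, 2.408, 0.007]
force: [0.4, 0.1, -0.9]
finger_gap: 0.0233
```

```bash
python3 -c "
from h import *
print(robot.state()['finger_gap']);tub();to_tub(1)"
```

```text
0.02333182617576151
top 0.89 tub centre 494.1 375.2 size 284 223 yaw 0.203
z down TCP 0.0448
jaw now 0.18
[ 0.002 -0.    -0.   ] [-0.  -0.   8.3]
[ 0.002 -0.    -0.019] [501.9  50.5   8.4]
[ 0.002 -0.    -0.019] [501.9  50.2 114.6]
```

Call:
{"name": "send_rows", "arguments": {
  "deltas": [
    [[0, 0, 0, 45, 5, 0, -1], [0, 0, -0.019, 90, 9, 0, -1], [0, 0, -0.019, 135, 14, 0, -1], [0, 0, -0.019, 180, 18, 0, -1], [0, 0, -0.019, 225, 23, 0, -1], [0, 0, -0.019, 270, 27, 0, -1], [0, 0, -0.019, 315, 32, 0, -1], [0, 0, -0.019, 360, 36, 0, -1], [0, 0, -0.019, 405, 41, 0, -1], [0, 0, -0.019, 450, 45, 0, -1], [0, 0, -0.019, 485, 49, 0, -1], [0, 0, -0.019, 502, 50.5, 0, -1]]
  ]
}}

```text
t: 20.1
tcp_pos: [0.5508, 0.3929, 0.1558]
tcp_rot: [-1.984, -2.434, 0.002]
force: [-0.9, 0.1, -1.5]
finger_gap: 0.0232
```

```bash
python3 -c "
from h import *
print(robot.state()['finger_gap']);to_tub(1);save('wrist','w3.png')"
```

```text
0.023157726177053913
z down TCP 0.0448
jaw now 0.203
[-0.001 -0.     0.022] [-0.   0.   5.8]
[-0.001 -0.     0.004] [-4.   1.3  5.8]
[-0.001 -0.     0.004] [ -4.    1.4 112. ]
```

View pics/w3.png

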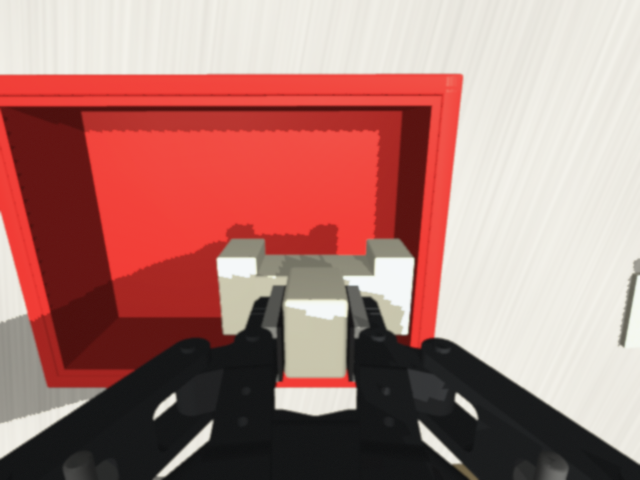

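The wrist view shows block1 held level over the tub (fin around 315,320), clear of the side walls.

Call:
{"name": "send_rows", "arguments": {
  "deltas": [
    [[0, 0, 0, -3, 1, 20, -1], [0, 0, 0, -4, 1, 50, -1], [0, 0, 0, -4, 1, 80, -1], [0, 0, 0, -4, 1, 100, -1], [0, 0, 0, -4, 1, 108, -1], [0, 0, 0, -4, 1, 111.5, -1], [0, 0, 0, -4, 1, 111.5, -1], [0, 0, 0, -4, 1, 111.5, -0.2], [0, 0, 0, -4, 1, 111.5, -0.1], [0, 0, 0, -4, 1, 111.5, -0.1], [0, 0, 0, -4, 1, 80, -0.1], [0, 0, 0, -4, 1, 40, -0.1]]
  ]
}}

```text
t: 21.35
tcp_pos: [0.5534, 0.3847, 0.1168]
tcp_rot: [-1.99, -2.431, 0.005]
force: [0.4, 0.7, 0.5]
finger_gap: 0.0384
```

Call:
{"name": "send_rows", "arguments": {
  "deltas": [
    [[0, 0, 0, 0, 0, -40, -0.1], [0, 0, 0, -45, -5, -40, -0.1], [0, 0, 0, -90, -11, -40, -0.1], [0, 0, 0, -135, -16, -40, -0.1], [0, 0, 0, -180, -21, -40, -0.1], [0, 0, 0, -225, -26, -40, -0.1], [0, 0, 0, -270, -31, -40, -0.1], [0, 0, 0, -315, -36, -40, -0.1], [0, 0, 0, -360, -41, -40, -0.1], [0, 0, 0, -405, -46, -40, -0.1]]
  ]
}}

```text
t: 22.35
tcp_pos: [0.5892, -0.0225, 0.1578]
tcp_rot: [1.989, 2.431, 0.001]
force: [0.7, 0.8, -0.5]
finger_gap: 0.0384
```

```bash
python3 -c "
from h import *
to_block(2)"
```

```text
jaw now 0.199
[ 0.001 -0.     0.018] [-35.9 -13.8   7.7]
[ 0.001 -0.     0.018] [-35.9 -13.9 100.7]
then:
jaw now 0.181
[ 0.     0.    -0.018] [ 504.8   50.2 -100. ]
[ 0.     0.    -0.018] [504.8  50.2  12.5]
```

Call:
{"name": "send_rows", "arguments": {
  "deltas": [
    [[0, 0, 0.018, -36, -14, 0, -0.1], [0, 0, 0.018, -36, -14, 30, -0.1], [0, 0, 0.018, -36, -14, 65, -0.1], [0, 0, 0.018, -36, -14, 90, -0.1], [0, 0, 0.018, -36, -14, 100.5, -0.1], [0, 0, 0.018, -36, -14, 100.5, -0.1], [0, 0, 0.018, -36, -14, 100.5, -1], [0, 0, 0.018, -36, -14, 100.5, -1], [0, 0, 0.018, -36, -14, 100.5, -1], [0, 0, 0.018, -36, -14, 100.5, -1], [0, 0, 0.018, -36, -14, 100.5, -1]]
  ]
}}

```text
t: 23.45
tcp_pos: [0.5823, -0.0592, 0.058]
tcp_rot: [2.012, 2.413, 0.0]
force: [-4.7, -2.5, 1.0]
finger_gap: 0.023
```

Call:
{"name": "send_rows", "arguments": {
  "deltas": [
    [[0, 0, 0, 0, 0, -20, -1], [0, 0, 0, 0, 0, -45, -1], [0, 0, 0, 0, 0, -75, -1], [0, 0, 0, 0, 0, -100, -1], [0, 0, 0, 0, 0, -100, -1]]
  ]
}}

```text
t: 23.95
tcp_pos: [0.5848, -0.0591, 0.1613]
tcp_rot: [2.009, 2.409, 0.008]
force: [0.9, -1.1, -1.8]
finger_gap: 0.0229
```

```bash
python3 -c "
from h import *
print(robot.state()['finger_gap']);tub();to_tub(2)"
```

```text
0.022922664799247067
top 0.84 tub centre 494.2 375.7 size 286 225 yaw 0.207
z down TCP 0.0448
jaw now 0.181
[ 0.003 -0.     0.001] [-0.  -0.   8.1]
[ 0.003 -0.    -0.018] [503.   49.8   8.4]
[ 0.003 -0.    -0.018] [503.   49.5 114.6]
```

Call:
{"name": "send_rows", "arguments": {
  "deltas": [
    [[0, 0, 0, 45, 5, 0, -1], [0, 0, -0.018, 90, 9, 0, -1], [0, 0, -0.018, 135, 14, 0, -1], [0, 0, -0.018, 180, 18, 0, -1], [0, 0, -0.018, 225, 23, 0, -1], [0, 0, -0.018, 270, 27, 0, -1], [0, 0, -0.018, 315, 32, 0, -1], [0, 0, -0.018, 360, 36, 0, -1], [0, 0, -0.018, 405, 40, 0, -1], [0, 0, -0.018, 450, 45, 0, -1], [0, 0, -0.018, 485, 48, 0, -1], [0, 0, -0.018, 503, 50, 0, -1]]
  ]
}}

```text
t: 25.25
tcp_pos: [0.5394, 0.4486, 0.1555]
tcp_rot: [-1.985, -2.434, 0.002]
force: [0.3, -0.3, -0.6]
finger_gap: 0.0233
```

```bash
python3 -c "
from h import *
print(robot.state()['finger_gap']);to_tub(2)"
```

```text
0.023342300466273332
z down TCP 0.0448
jaw now 0.203
[-0.001 -0.     0.022] [-0.   0.   5.5]
[-0.001 -0.     0.004] [-3.9  1.4  5.4]
[-0.001 -0.     0.004] [ -3.9   1.5 111.6]
```

Call:
{"name": "send_rows", "arguments": {
  "deltas": [
    [[0, 0, 0, -3, 1, 20, -1], [0, 0, 0, -4, 1, 50, -1], [0, 0, 0, -4, 1, 80, -1], [0, 0, 0, -4, 1, 100, -1], [0, 0, 0, -4, 1, 108, -1], [0, 0, 0, -4, 1, 111.5, -1], [0, 0, 0, -4, 1, 111.5, -1], [0, 0, 0, -4, 1, 111.5, -0.2], [0, 0, 0, -4, 1, 111.5, -0.1], [0, 0, 0, -4, 1, 111.5, -0.1], [0, 0, 0, -4, 1, 80, -0.1], [0, 0, 0, -4, 1, 40, -0.1]]
  ]
}}

```text
t: 26.45
tcp_pos: [0.5422, 0.4406, 0.1162]
tcp_rot: [-1.99, -2.431, 0.005]
force: [1.0, 0.8, 0.2]
finger_gap: 0.0386
```

Call:
{"name": "send_rows", "arguments": {
  "deltas": [
    [[0, 0, 0, 0, 0, -40, -0.1], [0, 0, 0, -45, -5, -40, -0.1], [0, 0, 0, -90, -11, -40, -0.1], [0, 0, 0, -135, -16, -40, -0.1], [0, 0, 0, -180, -21, -40, -0.1], [0, 0, 0, -225, -26, -40, -0.1], [0, 0, 0, -270, -31, -40, -0.1], [0, 0, 0, -315, -36, -40, -0.1], [0, 0, 0, -360, -41, -40, -0.1], [0, 0, 0, -405, -46, -40, -0.1]]
  ]
}}

```text
t: 27.45
tcp_pos: [0.5781, 0.0334, 0.1573]
tcp_rot: [1.989, 2.431, 0.002]
force: [1.3, -0.4, -1.0]
finger_gap: 0.0389
```

```bash
python3 -c "
from h import *
to_block(3);tub()
save('top','t2.png',(60,190,220,360),3.5)"
```

```text
jaw now 0.199
[ 0.001 -0.     0.018] [-37.  -12.9   7.3]
[ 0.001 -0.     0.018] [-37.  -13.  100.3]
then:
jaw now 0.181
[ 0.     0.    -0.018] [ 344.5  -71.9 -100. ]
[ 0.     0.    -0.018] [344.5 -71.9  12.5]
top 0.37 tub centre 504.3 -241.5 size 74 17 yaw -1.449
```

View pics/t2.png

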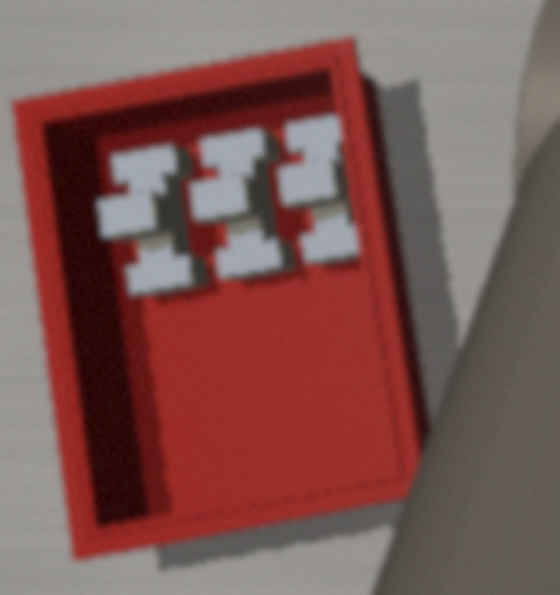

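Three blocks stand on the tub floor, side by side (crop 150,215; 240,200; 320,185). Next is block3.

Call:
{"name": "send_rows", "arguments": {
  "deltas": [
    [[0, 0, 0.018, -37, -13, 0, -0.1], [0, 0, 0.018, -37, -13, 30, -0.1], [0, 0, 0.018, -37, -13, 65, -0.1], [0, 0, 0.018, -37, -13, 90, -0.1], [0, 0, 0.018, -37, -13, 100, -0.1], [0, 0, 0.018, -37, -13, 100, -0.1], [0, 0, 0.018, -37, -13, 100, -1], [0, 0, 0.018, -37, -13, 100, -1], [0, 0, 0.018, -37, -13, 100, -1], [0, 0, 0.018, -37, -13, 100, -1], [0, 0, 0.018, -37, -13, 100, -1]]
  ]
}}

```text
t: 28.7
tcp_pos: [0.5718, -0.0038, 0.0579]
tcp_rot: [-2.011, -2.412, 0.0]
force: [-7.4, -2.5, 2.7]
finger_gap: 0.0232
```

Call:
{"name": "send_rows", "arguments": {
  "deltas": [
    [[0, 0, 0, 0, 0, -20, -1], [0, 0, 0, 0, 0, -45, -1], [0, 0, 0, 0, 0, -75, -1], [0, 0, 0, 0, 0, -100, -1], [0, 0, 0, 0, 0, -100, -1]]
  ]
}}

```text
t: 29.2
tcp_pos: [0.5747, -0.0036, 0.1612]
tcp_rot: [2.009, 2.41, 0.009]
force: [0.1, -0.3, -0.6]
finger_gap: 0.0232
```

```bash
python3 -c "
from h import *
print(robot.state()['finger_gap']);tub();to_tub(3)"
```

```text
0.02315955276192478
top 0.67 tub centre 504.4 -241.5 size 74 16 yaw -1.403
top 0.65 tub centre 494.4 374.3 size 285 223 yaw 0.211
z down TCP 0.0448
jaw now 0.181
[ 0.002 -0.001  0.001] [-0.  -0.   7.9]
[ 0.002 -0.001 -0.018] [342.6 -72.3   8. ]
[ 0.002 -0.001 -0.018] [342.5 -72.5 114.2]
```

Call:
{"name": "send_rows", "arguments": {
  "deltas": [
    [[0, 0, 0, 40, -8, 0, -1], [0, 0, -0.018, 80, -17, 0, -1], [0, 0, -0.018, 120, -25, 0, -1], [0, 0, -0.018, 160, -34, 0, -1], [0, 0, -0.018, 200, -42, 0, -1], [0, 0, -0.018, 240, -50, 0, -1], [0, 0, -0.018, 280, -59, 0, -1], [0, 0, -0.018, 315, -66, 0, -1], [0, 0, -0.018, 342, -72, 0, -1], [0, 0, -0.018, 342, -72, 0, -1]]
  ]
}}

```text
t: 30.3
tcp_pos: [0.4379, 0.3234, 0.1558]
tcp_rot: [-1.983, -2.436, 0.001]
force: [1.0, 0.2, -1.8]
finger_gap: 0.0235
```

```bash
python3 -c "
from h import *
print(robot.state()['finger_gap']);to_tub(3)"
```

```text
0.023458087486875726
z down TCP 0.0448
jaw now 0.204
[-0.001 -0.     0.024] [-0.   0.   5.8]
[-0.001 -0.     0.005] [-3.2  1.7  5.8]
[-0.001 -0.     0.005] [ -3.2   1.8 112. ]
```

Call:
{"name": "send_rows", "arguments": {
  "deltas": [
    [[0, 0, 0, -3, 1, 20, -1], [0, 0, 0, -3, 1, 50, -1], [0, 0, 0, -3, 1, 80, -1], [0, 0, 0, -3, 1, 100, -1], [0, 0, 0, -3, 1, 108, -1], [0, 0, 0, -3, 1, 111.5, -1], [0, 0, 0, -3, 1, 111.5, -1], [0, 0, 0, -3, 1, 111.5, -0.2], [0, 0, 0, -3, 1, 111.5, -0.1], [0, 0, 0, -3, 1, 111.5, -0.1], [0, 0, 0, -3, 1, 80, -0.1], [0, 0, 0, -3, 1, 40, -0.1]]
  ]
}}

```text
t: 31.5
tcp_pos: [0.4411, 0.3162, 0.1167]
tcp_rot: [1.99, 2.431, -0.005]
force: [0.1, -0.1, 1.0]
finger_gap: 0.0382
```

Call:
{"name": "send_rows", "arguments": {
  "deltas": [
    [[0, 0, 0, 0, 0, -40, -0.1], [0, 0, 0, -40, 9, -40, -0.1], [0, 0, 0, -80, 18, -40, -0.1], [0, 0, 0, -120, 27, -40, -0.1], [0, 0, 0, -160, 36, -40, -0.1], [0, 0, 0, -200, 45, -40, -0.1], [0, 0, 0, -240, 54, -40, -0.1], [0, 0, 0, -260, 60, -40, -0.1]]
  ]
}}

```text
t: 32.3
tcp_pos: [0.5529, 0.0703, 0.1573]
tcp_rot: [1.993, 2.427, 0.001]
force: [-0.2, 1.0, 0.5]
finger_gap: 0.0385
```

```bash
python3 -c "
from h import *
to_block(4)"
```

```text
jaw now 0.196
[0.001 0.001 0.015] [-22.1   5.6   7.4]
[0.001 0.001 0.015] [-22.1   5.5 100.4]
then:
jaw now 0.181
[ 0.     0.    -0.018] [ 363.5  -73.3 -100. ]
[ 0.     0.    -0.018] [363.5 -73.3  12.5]
```

Call:
{"name": "send_rows", "arguments": {
  "deltas": [
    [[0, 0, 0.015, -22, 5.5, 0, -0.1], [0, 0, 0.015, -22, 5.5, 30, -0.1], [0, 0, 0.015, -22, 5.5, 65, -0.1], [0, 0, 0.015, -22, 5.5, 90, -0.1], [0, 0, 0.015, -22, 5.5, 100, -0.1], [0, 0, 0.015, -22, 5.5, 100, -0.1], [0, 0, 0.015, -22, 5.5, 100, -1], [0, 0, 0.015, -22, 5.5, 100, -1], [0, 0, 0.015, -22, 5.5, 100, -1], [0, 0, 0.015, -22, 5.5, 100, -1], [0, 0, 0.015, -22, 5.5, 100, -1]]
  ]
}}

```text
t: 33.4
tcp_pos: [0.5609, 0.0531, 0.0579]
tcp_rot: [-2.008, -2.415, 0.001]
force: [-8.0, -2.7, 4.3]
finger_gap: 0.0238
```

Call:
{"name": "send_rows", "arguments": {
  "deltas": [
    [[0, 0, 0, 0, 0, -20, -1], [0, 0, 0, 0, 0, -45, -1], [0, 0, 0, 0, 0, -75, -1], [0, 0, 0, 0, 0, -100, -1], [0, 0, 0, 0, 0, -100, -1]]
  ]
}}

```text
t: 33.9
tcp_pos: [0.5638, 0.0537, 0.1612]
tcp_rot: [2.006, 2.413, 0.009]
force: [0.7, -0.4, -1.8]
finger_gap: 0.0232
```

```bash
python3 -c "
from h import *
print(robot.state()['finger_gap']);tub();to_tub(4)"
```

```text
0.02320609608803168
top 0.78 tub centre 494.5 375.2 size 286 224 yaw 0.207
z down TCP 0.0448
jaw now 0.184
[ 0.002 -0.001  0.004] [-0.  -0.   8.1]
[ 0.003 -0.001 -0.015] [359.6 -72.2   8.2]
[ 0.003 -0.001 -0.015] [359.5 -72.5 114.4]
```

Call:
{"name": "send_rows", "arguments": {
  "deltas": [
    [[0, 0, 0, 40, -8, 0, -1], [0, 0, -0.015, 80, -16, 0, -1], [0, 0, -0.015, 120, -24, 0, -1], [0, 0, -0.015, 160, -32, 0, -1], [0, 0, -0.015, 200, -40, 0, -1], [0, 0, -0.015, 240, -48, 0, -1], [0, 0, -0.015, 280, -56, 0, -1], [0, 0, -0.015, 320, -64, 0, -1], [0, 0, -0.015, 350, -70, 0, -1], [0, 0, -0.015, 360, -72, 0, -1], [0, 0, -0.015, 360, -72, 0, -1]]
  ]
}}

```text
t: 35.1
tcp_pos: [0.4241, 0.3953, 0.1561]
tcp_rot: [1.987, 2.434, -0.002]
force: [-0.1, -1.4, -1.7]
finger_gap: 0.0235
```

```bash
python3 -c "
from h import *
print(robot.state()['finger_gap']);to_tub(4)"
```

```text
0.023508416762840652
z down TCP 0.0448
jaw now 0.202
[-0.001  0.001  0.021] [0.  0.  6.1]
[-0.001  0.001  0.003] [-1.4  1.   6.1]
[-0.001  0.001  0.003] [ -1.3   1.1 112.3]
```

Call:
{"name": "send_rows", "arguments": {
  "deltas": [
    [[0, 0, 0, -1, 1, 20, -1], [0, 0, 0, -1, 1, 50, -1], [0, 0, 0, -1, 1, 80, -1], [0, 0, 0, -1, 1, 100, -1], [0, 0, 0, -1, 1, 108, -1], [0, 0, 0, -1, 1, 111.5, -1], [0, 0, 0, -1, 1, 111.5, -1], [0, 0, 0, -1, 1, 111.5, -0.2], [0, 0, 0, -1, 1, 111.5, -0.1], [0, 0, 0, -1, 1, 111.5, -0.1], [0, 0, 0, -1, 1, 80, -0.1], [0, 0, 0, -1, 1, 40, -0.1]]
  ]
}}

```text
t: 36.3
tcp_pos: [0.4256, 0.3927, 0.1166]
tcp_rot: [1.99, 2.431, -0.005]
force: [-0.1, 0.6, 0.6]
finger_gap: 0.0383
```

Call:
{"name": "send_rows", "arguments": {
  "deltas": [
    [[0, 0, 0, 0, 0, -40, -0.1], [0, 0, 0, -40, 9, -100, -0.1], [0, 0, 0, -80, 18, -100, -0.1], [0, 0, 0, -120, 27, -100, -0.1], [0, 0, 0, -160, 36, -100, -0.1], [0, 0, 0, -200, 45, -100, -0.1], [0, 0, 0, -240, 54, -100, -0.1], [0, 0, 0, -280, 63, -100, -0.1], [0, 0, 0, -320, 72, -100, -0.1], [0, 0, 0, -360, 81, -100, -0.1], [0, 0, 0, -400, 90, -100, -0.1], [0, 0, 0, -440, 90, -100, -0.1]]
  ]
}}

```text
t: 37.5
tcp_pos: [0.6025, -0.0213, 0.217]
tcp_rot: [1.989, 2.431, 0.001]
force: [0.8, 0.1, 0.8]
finger_gap: 0.0383
```

```bash
python3 - <<'E'
from h import *
T=cur();print(T[0],robot.state()["joints"].round(2))
k=w(cf,(.03,-.15));a=cf[2]+np.pi/2-1.306-np.pi
print(delta(T,(np.array([*k,.2]),Rt(a))).round(3))
save('top','t3.png',(60,190,220,360),3.5)
E
```

```text
[ 0.60245567 -0.02133098  0.21702392] [-0.63  0.39  0.72  1.82 -0.29  1.04  0.41]
[ 0.0000e+00 -1.0000e-03  2.8960e+00 -2.2442e+02 -3.0626e+01  1.7035e+01]
```

View pics/t3.png

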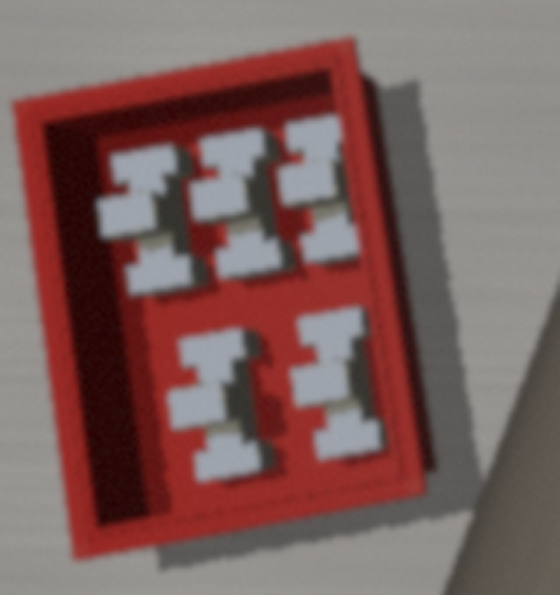

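All five blocks stand flat in the tub. Now back to the knob.

Call:
{"name": "send_rows", "arguments": {
  "deltas": [
    [[0, 0, 0.145, -40, -5, 0, -0.2], [0, 0, 0.29, -80, -10, 0, -0.2], [0, 0, 0.435, -120, -16, 0, -0.2], [0, 0, 0.58, -160, -22, 0, -0.2], [0, 0, 0.725, -200, -27, 0, -0.2], [0, 0, 0.87, -224, -30.6, 0, -0.2], [0, 0, 1.015, -224, -30.6, 0, -0.2], [0, 0, 1.16, -224, -30.6, 0, -0.2], [0, 0, 1.305, -224, -30.6, 0, -0.2], [0, 0, 1.45, -224, -30.6, 0, -0.2], [0, 0, 1.595, -224, -30.6, 0, -0.2], [0, 0, 1.74, -224, -30.6, 0, -0.2]]
  ]
}}

```text
t: 38.75
tcp_pos: [0.6158, -0.2454, 0.217]
tcp_rot: [-3.141, -0.038, -0.001]
force: [-0.4, 0.5, 0.4]
finger_gap: 0.0344
```

Call:
{"name": "send_rows", "arguments": {
  "deltas": [
    [[0, 0, 0.145, 0, 0, 0, -0.2], [0, 0, 0.29, 0, 0, 0, -0.2], [0, 0, 0.435, 0, 0, 0, -0.2], [0, 0, 0.58, 0, 0, 0, -0.2], [0, 0, 0.725, 0, 0, 0, -0.2], [0, 0, 0.87, 0, 0, 0, -0.2], [0, 0, 1.015, 0, 0, 0, -0.2], [0, 0, 1.156, 0, 0, 0, -0.2], [0, 0, 1.156, 0, 0, 0, -0.2], [0, 0, 1.156, 0, 0, 0, -0.2]]
  ]
}}

```text
t: 39.75
tcp_pos: [0.6157, -0.2455, 0.2168]
tcp_rot: [-2.66, 1.671, 0.0]
force: [0.0, -0.5, -0.6]
finger_gap: 0.034
```

```bash
python3 - <<'E'
from h import *
k=w(cf,(.03,-.15));a=cf[2]+np.pi/2-1.306;print(robot.state()["joints"].round(2))
plan(((*k,.12),a),((*k,.066),a))
E
```

```text
[-0.5   0.83  1.33  1.69 -0.84  1.31 -1.7 ]
jaw now -2.692
[-0.     0.     0.004] [ 2.2 -0.3 96.8]
[-0.     0.     0.004] [  2.2  -0.3 150.8]
```

Call:
{"name": "send_rows", "arguments": {
  "deltas": [
    [[0, 0, 0, 2, 0, 50, -0.2], [0, 0, 0, 2, 0, 95, -0.2], [0, 0, 0, 2, 0, 125, -0.2], [0, 0, 0, 2, 0, 145, -0.2], [0, 0, 0, 2, 0, 150, -0.2], [0, 0, 0, 2, 0, 150, -0.2], [0, 0, 0, 2, 0, 150, -1], [0, 0, 0, 2, 0, 150, -1], [0, 0, 0, 2, 0, 150, -1], [0, 0, 0, 2, 0, 150, -1], [0, 0, 0, 2, 0, 150, -1]]
  ],
  "newtons": 30
}}

```text
t: 40.85
tcp_pos: [0.6172, -0.2479, 0.0681]
tcp_rot: [-2.657, 1.676, -0.003]
force: [-1.6, 0.8, 7.6]
finger_gap: 0.0134
```

Call:
{"name": "send_rows", "arguments": {
  "deltas": [
    [[0, 0, -0.14, 0, 0, 0, -1], [0, 0, -0.28, 0, 0, 0, -1], [0, 0, -0.42, 0, 0, 0, -1], [0, 0, -0.56, 0, 0, 0, -1], [0, 0, -0.7, 0, 0, 0, -1], [0, 0, -0.84, 0, 0, 0, -1], [0, 0, -0.98, 0, 0, 0, -1], [0, 0, -1.12, 0, 0, 0, -1], [0, 0, -1.24, 0, 0, 0, -1], [0, 0, -1.306, 0, 0, 0, -1], [0, 0, -1.306, 0, 0, 0, -1], [0, 0, -1.306, 0, 0, 0, -1]]
  ]
}}

```text
t: 42.05
tcp_pos: [0.6175, -0.2473, 0.0681]
tcp_rot: [-3.129, -0.282, -0.003]
force: [0.3, 4.1, 10.5]
finger_gap: 0.0134
```

```bash
python3 - <<'E'
from h import *
p,Q=cur();j=np.arctan2(Q[1,1],Q[0,1]);print(p,j,"knob",(cf[2]+np.pi/2-j+.5)%np.pi-.5,robot.state()["finger_gap"])
q=pin(1.604,.056);a=cf[2]-1.604;T=(np.array([*q,.068]),Rt(a))
plan(((*p[:2],.15),a),((*q,.15),a),((*q,.068),a))
print('swing');plan(*[((*pin(b,.056),.068),cf[2]-b) for b in np.linspace(1.604,-.03,13)[1:]],T0=T)
E
```

```text
[ 0.61754791 -0.24733115  0.0681174 ] -1.3912816713313867 knob 0.0011853445364904402 0.013406025591729275
jaw now -1.391
[-0.    -0.002  0.032] [  0.2  -0.  -81.9]
[-0.    -0.002  0.032] [-109.2    6.   -82.1]
[-0.    -0.002  0.032] [-1.094e+02  6.000e+00 -1.000e-01]
swing
jaw now -1.423
[ 0.     0.    -0.136] [ 7.6 -0.5  0. ]
[ 0.     0.    -0.272] [15.1 -2.1  0. ]
[ 0.     0.    -0.409] [22.2 -4.6  0. ]
[ 0.     0.    -0.545] [29.  -8.1  0. ]
[ 0.     0.    -0.681] [ 35.2 -12.5   0. ]
[ 0.     0.    -0.817] [ 40.8 -17.7   0. ]
[ 0.     0.    -0.953] [ 45.7 -23.6   0. ]
[ 0.     0.    -1.089] [ 49.6 -30.1   0. ]
[ 0.     0.    -1.226] [ 52.7 -37.    0. ]
[ 0.     0.    -1.362] [ 54.8 -44.4   0. ]
[ 0.     0.    -1.498] [ 55.9 -51.9   0. ]
[0.    0.    1.508] [ 55.9 -59.5   0. ]
```

Call:
{"name": "send_rows", "arguments": {
  "deltas": [
    [[0, 0, 0, 0, 0, 0, -0.2], [0, 0, 0, 0, 0, 0, -0.2], [0, 0, 0, 0, 0, -40, -0.2], [0, 0, 0, 0, 0, -82, -0.2], [0, 0, 0.032, -40, 2, -140, -0.2], [0, 0, 0.032, -80, 4, -160, -0.2], [0, 0, 0.032, -109, 6, -160, -0.2], [0, 0, 0.032, -109, 6, -160, -0.2]]
  ]
}}

```text
t: 42.85
tcp_pos: [0.506, -0.2754, 0.2284]
tcp_rot: [-3.133, -0.222, -0.003]
force: [1.0, -1.1, -0.3]
finger_gap: 0.0342
```

```bash
python3 - <<'E'
from h import *
i=camera_info("wrist");save("wrist","w4.png")
for n,p in dict(pin=(*pin(1.604,.056),.096),knobtop=(*w(cf,(.03,-.15)),.093)).items(): print(n,proj("wrist",p,i).round())
for r in tip_of("wrist","clip_pin"): print(r["score"],r["location"],ray("wrist",r["location"],.0805,i))
print(pin(1.604,.056));q=pin(1.604,.056);plan(((*q,.068),cf[2]-1.604))
E
```

```text
pin [312. 220.]
knobtop [298.  72.]
0.82 [211.3, 311.4] [ 0.51405577 -0.27140945  0.0805    ]
[ 0.5109554  -0.27280207]
jaw now -1.424
[-0.001 -0.002 -0.001] [6.000e-01 1.000e-01 1.592e+02]
```

View pics/w4.png

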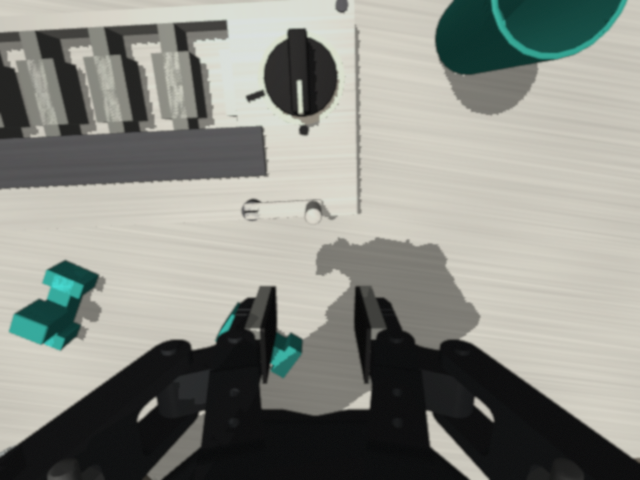

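The wrist view shows the knob's white line (300,97) at the dot (304,130). The slide has come forward, and the clip pin is at (313,212). Now I grip the pin.

Call:
{"name": "send_rows", "arguments": {
  "deltas": [
    [[0, 0, 0, 2.5, 0, 50, -0.2], [0, 0, 0, 2.5, 0, 100, -0.2], [0, 0, 0, 2.5, 0, 130, -0.2], [0, 0, 0, 2.5, 0, 150, -0.2], [0, 0, 0, 2.5, 0, 158, -0.2], [0, 0, 0, 2.5, 0, 158, -0.2], [0, 0, 0, 2.5, 0, 158, -1], [0, 0, 0, 2.5, 0, 158, -1], [0, 0, 0, 2.5, 0, 158, -1], [0, 0, 0, 2.5, 0, 158, -1], [0, 0, 0, 2.5, 0, 158, -1]]
  ],
  "newtons": 25
}}

```text
t: 44.05
tcp_pos: [0.5136, -0.2725, 0.0695]
tcp_rot: [3.133, 0.232, 0.002]
force: [-0.0, 3.5, 8.1]
finger_gap: 0.013
```

```bash
python3 - <<'E'
from h import *
T=cur();d=T[0][:2]-w(cf,(-.077,-.1));b0=cf[2]-np.arctan2(d[1],d[0]);r0=np.hypot(*d);print(T[0],b0,r0,robot.state()["finger_gap"])
j=np.arctan2(T[1][1,1],T[1][0,1])
for b in np.linspace(b0,-.04,13)[1:]:
    print(delta(T,(np.array([*pin(b,r0),T[0][2]]),Rt(j+b0-b))).round(3)[2:5])
E
```

```text
[ 0.51356223 -0.27245811  0.06953994] 1.5571225330617744 0.05610450828003928 0.013035676352693476
[-0.133  7.414 -0.84 ]
[-0.266 14.651 -2.657]
[-0.399 21.583 -5.417]
[-0.532 28.088 -9.074]
[ -0.665  34.05  -13.561]
[ -0.799  39.363 -18.799]
[ -0.932  43.934 -24.697]
[ -1.065  47.683 -31.148]
[ -1.198  50.542 -38.041]
[ -1.331  52.461 -45.251]
[ -1.464  53.406 -52.653]
[ -1.597  53.361 -60.114]
```

Call:
{"name": "send_rows", "arguments": {
  "deltas": [
    [[0, 0, -0.133, 7.4, -0.8, 0, -1], [0, 0, -0.266, 14.6, -2.7, 0, -1], [0, 0, -0.4, 21.6, -5.4, 0, -1], [0, 0, -0.532, 28, -9, 0, -1], [0, 0, -0.665, 34, -13.6, 0, -1], [0, 0, -0.8, 39.4, -18.8, 0, -1], [0, 0, -0.932, 44, -24.7, 0, -1], [0, 0, -1.065, 47.7, -31, 0, -1], [0, 0, -1.198, 50.5, -38, 0, -1], [0, 0, -1.331, 52.5, -45.2, 0, -1], [0, 0, -1.464, 53.4, -52.6, 0, -1], [0, 0, -1.597, 53.4, -60, 0, -1]]
  ]
}}

```text
t: 45.25
tcp_pos: [0.5565, -0.2065, 0.0695]
tcp_rot: [2.014, 2.41, -0.002]
force: [-4.4, -32.1, 3.3]
finger_gap: 0.0132
```

Call:
{"name": "send_rows", "arguments": {
  "deltas": [
    [[0, 0, 0, 0, 0, 0, -1], [0, 0, 0, 0, 0, 0, -1], [0, 0, 0, 0.5, 0, 0, -1], [0, 0, 0, 1, 0, 0, -1], [0, 0, 0, 1, 0, 0, -1]]
  ]
}}

```text
t: 45.75
tcp_pos: [0.5564, -0.2066, 0.0696]
tcp_rot: [2.021, 2.403, -0.002]
force: [-3.5, -8.8, 5.2]
finger_gap: 0.0128
```

```bash
python3 - <<'E'
from h import *
p=cur()[0];d=p[:2]-w(cf,(-.077,-.1));print(p,cf[2]-np.arctan2(d[1],d[0]),robot.state()["force"])
E
```

```text
[ 0.55644302 -0.20656665  0.06956248] -0.018484318858108417 [-3.47475532 -8.8289198   5.17984051]
```

The clip is on its stop (reaction force −y). Now release, rise and check.

Call:
{"name": "send_rows", "arguments": {
  "deltas": [
    [[0, 0, 0, 0, 0, 0, -0.2], [0, 0, 0, 0, 0, 0, -0.2], [0, 0, 0, 0, 0, 0, -0.2], [0, 0, 0, 0, 0, -40, -0.2], [0, 0, 0, 0, 0, -85, -0.2], [0, 0, 0, 0, 0, -135, -0.2], [0, 0, 0, -20, 0, -185, -0.2], [0, 0, 0, -30, 0, -220, -0.2], [0, 0, 0, -30, 0, -220, -0.2]]
  ]
}}

```text
t: 46.65
tcp_pos: [0.5636, -0.2364, 0.2943]
tcp_rot: [2.017, 2.399, 0.005]
force: [1.3, -1.0, -0.6]
finger_gap: 0.0342
```

```bash
python3 - <<'E'
from h import *
save("wrist","w5.png",(200,60,460,280),3);save("top","t4.png");tub()
print(cur()[0],robot.state()["t"])
E
```

```text
top 0.67 tub centre 493.8 375.8 size 285 225 yaw 0.205
[ 0.56152996 -0.2331773   0.28770411] 46.85
```

View pics/w5.png

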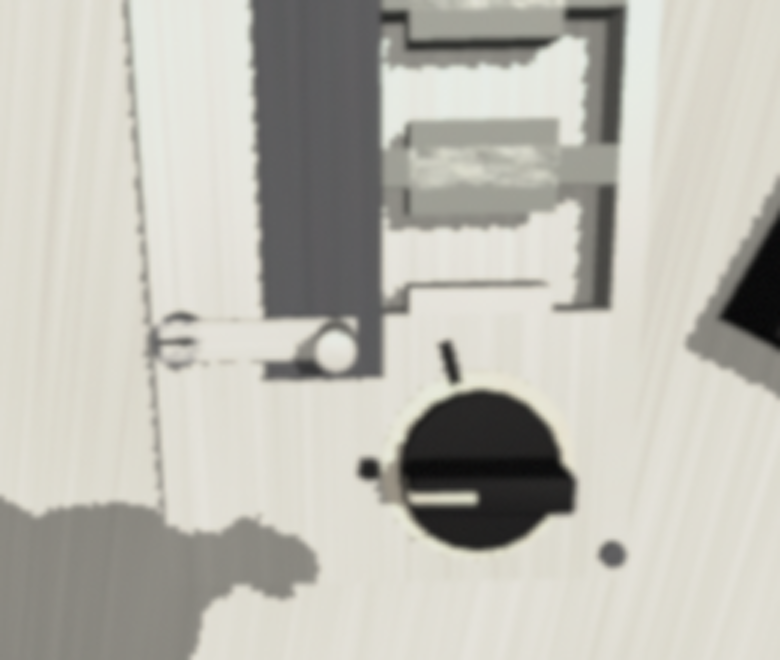

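View pics/t4.png

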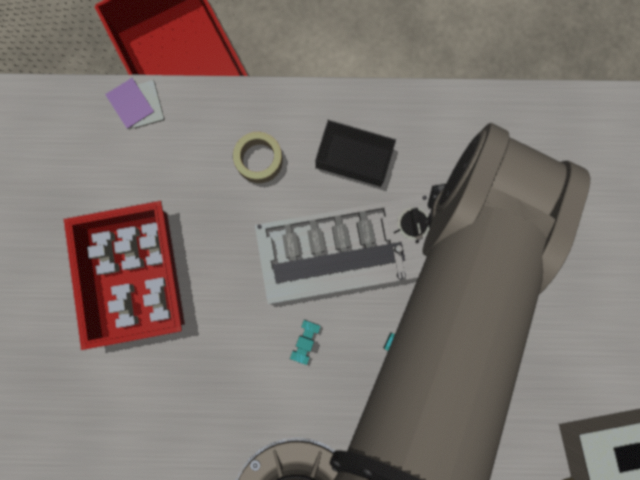

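The wrist crop shows the clip straight across the slide (178,340 to 335,350) and the knob line level, at the dot. In the top view all five blocks are in the tub and the bystanders have not moved.

```bash
python3 -c "
from plant import robot
print(robot.job_done())"
```

```text
the job is handed in; nothing more can be done
None
```

The job is done and handed in at about 47 s of the 210 s allowed; the hand-in gives no verdict.

- **Unlocking:** I swung the clip aside to about 1.56–1.60 rad. Then I turned the knob to 1.31 rad, and the wrist picture showed the slide drawn clear of the blocks.
- **Blocks:** All five white blocks were there. I lifted each straight up and set it on the floor of the red tub on the bench, separate and none on another.
- **Locking:** I turned the knob back to about 0.00 rad, then swung the clip back until it met its stop.

**Last checks:** The wrist picture shows the knob's line at the dot, the slide forward and the clip straight across it. The top picture shows five blocks lying flat in the tub, which had not moved. The tape roll and pen box are where they were. The arm hid the tumbler and most of one turquoise look-alike in that picture. I never touched either one, and both had looked in place in an earlier wrist picture.

Two checks disagreed slightly:
- **Clip angle:** At about 1.57 rad, the arm position and the wrist picture differed by 3 mm on the pin, about 0.05 rad. I went by the picture when gripping it.
- **Tub detector:** It gave a few false or partly hidden readings, which I ignored.

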